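# Cap and weigh the mailing tubes

### The arm

A 7-joint arm with a two-finger parallel gripper is mounted at the origin on the work surface. World frame = base frame: x ahead of the robot, y to its left, z up, the work surface at z = 0. Lengths are in m, angles in rad, forces in N, time in s.
With the tool pointing down it reaches from about 0.4 to 0.875 m from the base axis. Payload 19.3 kg.
Tool frame: the origin (TCP) lies between the finger pads; the fingertips stand 17 mm ahead of it and the grasp point (between the pads) lies 2 mm behind it; z points along the fingers, y is the line along which they close (so a half turn about z gives the same grasp; the last joint's range is limited). The gripper opens to 85 mm and grips with 20 to 120 N. Pads are 22 mm wide; open, the fingers measure 114 mm over their backs; the gripper's body (76 mm by 85 mm) begins 54 mm behind the grasp point. The pads swing forward as they close: fully open they stand 13 mm farther back than shut.
Start: joints at [1.114, 0.521, -0.036, 1.599, 0.021, 1.021, -0.113], TCP at [0.236, -0.579, 0.248] pointing down, gripper open.
Joint ranges: [-2.91, 2.91], [-0.3, 2.13], [-1.5, 1.42], [0.17, 2.43], [-1.26, 4.41], [0.16, 1.93], [-2.52, 2.52]. Speed limits (rad/s): [1.89, 1.89, 2.39, 2.39, 3.01, 3.01, 3.01].

### API

Orientations are given as [roll, pitch, yaw] about the fixed x, y, z axes, in that order (R = Rz(yaw) Ry(pitch) Rx(roll)).
In Python, from workcell import bot gives the robot as it stands.
- The arm moves only by the shell command python3 -m inch 'ROWS' [FORCE]. ROWS is JSON, a list of rows, each a list of 7 numbers: the shift along the tool's x, y, z in units of 200 mm (1.0 is 200 mm), then the turn, a rotation vector about the tool's x, y, z in units of 90 degrees (1.0 is 90 degrees), then the opening, from 0 (shut) to 1 (fully open). In form: [[x, y, z, rx, ry, rz, grip], ...]. A call has 1 to 20 rows; each row is the pose to reach, as a shift and turn from the pose commanded when the call began, along the tool's axes at that moment; what a row does not reach only later rows make up. A row lasts 1/8 s, in which the tool goes at most 62.5 mm and 10.7 degrees, less where a joint would pass 70% of its speed; a pose out of reach is approached as far as the arm can. A call with a number of a shift or a turn outside -1 to 1 is refused whole. A call with a gripper value outside its range is refused whole. The fingers move at their own pace and stop on an object; FORCE is the grip in N (left out, the last holds). Time passes only in rows, so rows that repeat a pose let the fingers close. It gives the time, the measured TCP pose, the force, the opening and the grip force at its end, in the units of the state.
- bot.observe(): the state, without advancing time (a new reading comes with each control period).
- bot.grab_frame(name): name is "side" or "top"; returns a dict with "img" (420x560x3 uint8, red, green, blue), "z_map" (420x560 float32, m along the optical axis (not along the pixel's ray), 0 where there is no reading), "vfov" (degrees; the focal length in pixels is half the picture's height over the tangent of half this angle, whatever the lens; pixels are square), "cx", "cy" (the principal point, pixels), "distortion" ([k1, k2, p1, p2, k3] as OpenCV has them; the pictures are not rectified), "rvec" (rotation vector, rad) and "tvec" (3), from world to camera coordinates, as OpenCV has them. Camera axes: x right, y down, z forward; pixel columns grow to the right and rows downward; lengths in m; the calibration is good to about 2 mm. A picture is of the moment at which its call begins.
- bot.job_done(): hands the job in; it is judged then, once.
The state is a dict: "clock": time; "qpos": joint angles; "qd": joint speeds; "joint_efforts": joint torques, N m; "position": TCP position; "tool_rot": TCP orientation; "force": force on the tool from outside, world axes, zero at the start; "moment": the same for the moment, N m; "grip_width": finger opening in m; "finger_force": force on a finger pad.
Only numpy, scipy, OpenCV 4.12 (cv2) and the standard library are available. Lean on these libraries where they do the work, as an engineer would, in place of code of your own. Each camera call takes 0.05 s, during which the arm holds its last target. There are 200 camera calls.

### The job

Weigh the batch of short mailing tubes standing on the counter: first turn the empty scale's dial to the three-dot mark (zero), then push every tube's end cap fully home and stand all the tubes upright on the scale plate, in any order. Once they are all there and let go, turn the dial to the four-dot mark (print). The tubes are thin cardboard, so grip them and press on them gently, and leave the other things on the counter alone.

Things in the scene. Friction and masses are not known exactly. Their poses are not given: they have to be found in the camera images.
- tube1: upright thin cardboard mailing tube, 64 mm across, 80 mm tall without cap, 0.15 to 0.35 kg with its weight low down; origin at the centre of its underside, z up along it. 3 or 4 tubes are present. It is crushed if the fingers' forces on tube and cap add up to over 75 N (both pads together): grip with 20 to 25 N a pad, press the cap with 10 to 15 N
- tube2: upright thin cardboard mailing tube, 64 mm across, 80 mm tall without cap, 0.15 to 0.35 kg with its weight low down; origin at the centre of its underside, z up along it. 3 or 4 tubes are present. It is crushed if the fingers' forces on tube and cap add up to over 75 N (both pads together): grip with 20 to 25 N a pad, press the cap with 10 to 15 N
- tube3: upright thin cardboard mailing tube, 64 mm across, 80 mm tall without cap, 0.15 to 0.35 kg with its weight low down; origin at the centre of its underside, z up along it. 3 or 4 tubes are present. It is crushed if the fingers' forces on tube and cap add up to over 75 N (both pads together): grip with 20 to 25 N a pad, press the cap with 10 to 15 N
- tube4: upright thin cardboard mailing tube, 64 mm across, 80 mm tall without cap, 0.15 to 0.35 kg with its weight low down; origin at the centre of its underside, z up along it. 3 or 4 tubes are present. It is crushed if the fingers' forces on tube and cap add up to over 75 N (both pads together): grip with 20 to 25 N a pad, press the cap with 10 to 15 N
- cap1_top (a point): centre of the top of the white plastic end cap of tube1; the cap is 61 mm across and stays on its tube's axis. At joint 0 its top is 101 mm above the tube's underside, pushed home 85 mm
- cap2_top (a point): centre of the top of the white plastic end cap of tube2; the cap is 61 mm across and stays on its tube's axis. At joint 0 its top is 101 mm above the tube's underside, pushed home 85 mm
- cap3_top (a point): centre of the top of the white plastic end cap of tube3; the cap is 61 mm across and stays on its tube's axis. At joint 0 its top is 101 mm above the tube's underside, pushed home 85 mm
- cap4_top (a point): centre of the top of the white plastic end cap of tube4; the cap is 61 mm across and stays on its tube's axis. At joint 0 its top is 101 mm above the tube's underside, pushed home 85 mm
- cap1 (a joint): how far the cap of tube1 is pushed in, m: starts at 0 to 0.005 (standing out 16 to 11 mm), 0.016 is fully home against a stop. Friction of about 6 N holds it wherever it is left
- cap2 (a joint): how far the cap of tube2 is pushed in, m: starts at 0 to 0.005 (standing out 16 to 11 mm), 0.016 is fully home against a stop. Friction of about 6 N holds it wherever it is left
- cap3 (a joint): how far the cap of tube3 is pushed in, m: starts at 0 to 0.005 (standing out 16 to 11 mm), 0.016 is fully home against a stop. Friction of about 6 N holds it wherever it is left
- cap4 (a joint): how far the cap of tube4 is pushed in, m: starts at 0 to 0.005 (standing out 16 to 11 mm), 0.016 is fully home against a stop. Friction of about 6 N holds it wherever it is left
- scale: fixed parcel scale, origin on the counter below the centre of its flat rimless steel plate (280 x 280 mm). On its +y side is a grey console, 270 (x) by 125 mm (y), y 0.14 to 0.266, top 45 mm above the counter, with a display rising to 76 mm at x 0.05 to 0.12 and the dial at x -0.035, y 0.2
- plate (a point): centre of the scale plate's upper face, 35 mm above the counter; axes as the scale
- dial_grip (a point): on the dial's vertical axis, 28 mm above the console's top: pinch here. The dial is a black disc 52 mm across with an upright grip bar 52 mm long, 14 mm thick, its top 42 mm above the console; this point's x lies along the bar, whose white pointer is at its -x end
- dial (a joint): dial angle, rad, growing clockwise from above, 0 with the pointer along the scale's -x. The marks, groups of white dots on the console: 0 (one dot), 1.047 (two), 2.094 (three, zero), 3.142 (four, print); starts anywhere from 0 to 1.3, range -0.1 to 3.4. It is stiff, 0.05 N m, and stays wherever it is left
- tape: clear roll of tape lying flat, 68 mm across, 36 mm high; origin at the centre of its underside; not part of the job, leave it alone
- stapler: black stapler, 130 x 32 x 37 mm; origin at the centre of its underside; not part of the job, leave it alone
- stamp: wooden rubber stamp with a turned handle, foot 40 mm across, 74 mm high; origin at the centre of its underside; not part of the job, leave it alone
- pen_pot: dark metal pot of pens, 72 mm across, 95 mm high, pens to 150 mm; origin at the centre of its underside; not part of the job, leave it alone
- carton: sealed carton, 150 x 110 x 70 mm; origin at the centre of its underside; not part of the job, leave it alone
- tape_gun: tape dispenser, 170 x 55 mm, 79 mm high; origin at the centre of its underside; not part of the job, leave it alone
Mind the look-alikes: they are no part of the job. Leave any yellow look-alike of the tube3 alone.

How it is judged:
By the outcome, as a careful person would: the job done as asked, in the order asked, and still so for the second after the job is handed in, with the robot touching nothing.
Of tube1, tube2, tube3, tube4 only 3 to 4 are there at a start; the rules pass over those that are not, and their reading is None.
At some moment in a run one of tube1, tube2, tube3, tube4 may be knocked a few centimetres aside while the robot is not near it.
Once in a run the grip may slacken for a moment while it holds something.
It also fails if it takes over 210 s, if anything falls off the work surface, if the arm or the gripper's body presses on something with over 40 N, if the wrist force passes 120 N, or if a joint passes its speed limit or range.

## Working session

There is one attempt and no reset: what is moved stays moved. The work goes in short steps, Python scripts to look and compute and a shell command to move; the robot and the scene stay as the last step left them, time stands still between calls to the robot, and variables do not carry over. Pictures are saved under pics/ and viewed, at most 14 in all, crops included, and the job is handed in when it is done.

```bash
mkdir -p pics; ls; cat > h.py <<'E'
import numpy as np, cv2
from workcell import bot
def grab(n):
    f=bot.grab_frame(n); im=f["img"]; H,W=im.shape[:2]
    fl=H/2/np.tan(np.radians(f["vfov"])/2)
    K=np.array([[fl,0,f["cx"]],[0,fl,f["cy"]],[0,0,1.]])
    R=cv2.Rodrigues(np.array(f["rvec"],float))[0]; t=np.array(f["tvec"],float).ravel()
    return dict(im=im,z=f["z_map"],K=K,d=np.array(f["distortion"],float),R=R,t=t)
def rays(c,uv):
    p=cv2.undistortPoints(np.array(uv,float).reshape(-1,1,2),c["K"],c["d"]).reshape(-1,2)
    return np.c_[p,np.ones(len(p))]
def onplane(c,uv,z):
    C=-c["R"].T@c["t"]; D=rays(c,uv)@c["R"]
    return C+D*((z-C[2])/D[:,2])[:,None]
def cloud(c):
    H,W=c["z"].shape; v,u=np.mgrid[:H,:W]
    r=rays(c,np.c_[u.ravel(),v.ravel()])*c["z"].reshape(-1,1)
    return ((r-c["t"])@c["R"]).reshape(H,W,3)
def proj(c,P):
    return cv2.projectPoints(np.array(P,float).reshape(-1,1,3),c["R"],c["t"],c["K"],c["d"])[0].reshape(-1,2)
def save(n,im): cv2.imwrite("pics/"+n,cv2.cvtColor(im,cv2.COLOR_RGB2BGR))
E
python3 - <<'E'
from h import *
print({k:np.round(v,3) for k,v in bot.observe().items()})
for n in("top","side"):
    c=grab(n); save(n+"0.png",c["im"]); print(n,-c["R"].T@c["t"],c["K"][0,0],c["d"],(c["z"]>0).mean())
E
```

```text
pics
{'clock': np.float64(0.0), 'qpos': array([ 1.114,  0.522, -0.036,  1.6  ,  0.021,  1.021, -0.113]), 'qd': array([ 0.   , -0.001, -0.   ,  0.   ,  0.   , -0.001,  0.   ]), 'joint_efforts': array([-0.0000e+00, -9.2711e+01,  1.9810e+00, -3.6993e+01,  1.8000e-02,
        8.0000e-03,  0.0000e+00]), 'position': array([ 0.236, -0.579,  0.248]), 'tool_rot': array([-3.14 ,  0.   ,  0.387]), 'force': array([ 0.669, -0.156,  0.049]), 'moment': array([ 0.03 , -0.005,  0.013]), 'finger_force': np.float64(0.0), 'grip_width': np.float64(0.085)}
top [0.42574034 0.03108936 1.33687809] 421.3323246565699 [-0.12246513  0.          0.          0.          0.        ] 0.9961139455782313
side [ 0.47271769 -1.04854631  0.79620937] 450.1807301667648 [-0.10196803  0.          0.          0.          0.        ] 0.9958418367346938
```

View pics/top0.png

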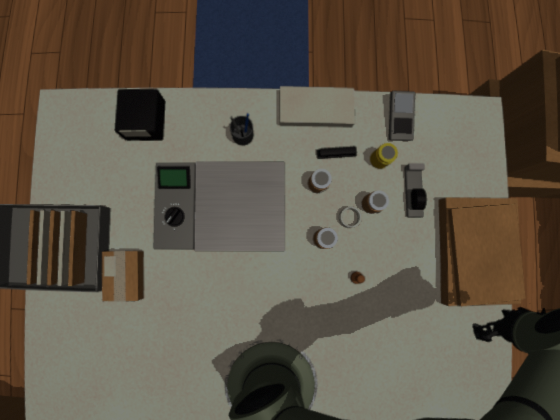

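View pics/side0.png

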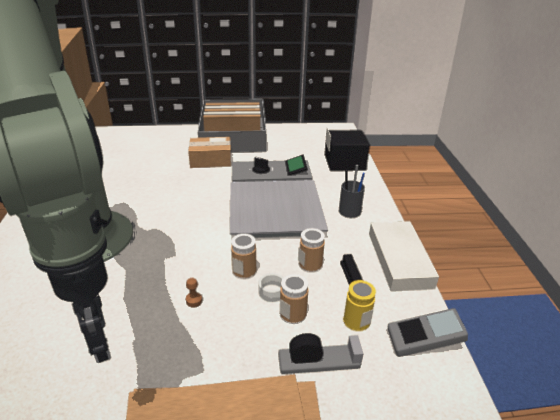

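The top view shows three brown tubes with white caps at about (320,181), (376,202) and (326,238), and the yellow look-alike at (385,155). The plate is centred at (240,205) and the dial is at (174,216). The side view confirms three tubes; the tape lies between them.

```bash
cat >> h.py <<'E'
def tubes(c,show=True):
    # white/grey cap discs standing 75..150 mm: contours of the height mask, coloured check by the middle's height and the wall's hue
    P=cloud(c); Z=P[...,2]; hsv=cv2.cvtColor(c["im"],cv2.COLOR_RGB2HSV)
    m=((Z>.07)&(Z<.165)).astype(np.uint8); out=[]
    n,lab,st,ce=cv2.connectedComponentsWithStats(m)
    for i in range(1,n):
        if st[i,4]<80: continue
        k=lab==i; ztop=np.percentile(Z[k],90); kk=k&(Z>ztop-.012)
        cnt=max(cv2.findContours(kk.astype(np.uint8),0,2)[0],key=cv2.contourArea)
        (u,v),r=cv2.minEnclosingCircle(cnt)
        p=onplane(c,[[u,v]],ztop)[0]
        sat=np.median(hsv[k][:,1]); out.append((p,ztop))
        if show: print("px",round(u),round(v),"r",round(r,1),"area",st[i,4],"top",np.round(p,4),"meanxy",np.round(P[kk].mean(0),4),"sat",sat,"hue",np.median(hsv[k][:,0]))
    return out
E
python3 - <<'E'
from h import *
for n in("top","side"):
    print(n);c=grab(n); tubes(c)
    P=cloud(c); Z=P[...,2]
    if n=="top":
        k=np.zeros(Z.shape,bool);k[160:252,196:286]=1; pl=k&(abs(Z-.035)<.012)
        r=cv2.minAreaRect(np.argwhere(pl)[:,::-1].astype(np.float32)); print(r); print("plate z",np.median(Z[pl]))
        b=cv2.boxPoints(r); Q=onplane(c,b,.035); print(np.round(Q,3),Q.mean(0)); 
        print("counter",np.median(Z[300:330,100:200]))
        k=np.zeros(Z.shape,bool);k[195:240,155:195]=1
        print("console z",np.median(Z[k])); d=k&(Z>.065); print("bar",np.percentile(Z[d],[50,95]),P[d].mean(0),d.sum())
        im=c["im"][155:255,150:200]; save("dial0.png",cv2.resize(im,None,fx=6,fy=6,interpolation=cv2.INTER_CUBIC))
E
```

```text
top
px 136 110 r 30.4 area 2062 top [0.8361 0.4172 0.1149] meanxy [0.8371 0.4194 0.1117] sat 36.0 hue 18.5
px 232 120 r 3.2 area 205 top [0.8039 0.1255 0.1323] meanxy [0.8046 0.1075 0.1428] sat 21.0 hue 30.0
px 388 153 r 10.0 area 381 top [ 0.7183 -0.3449  0.1051] meanxy [ 0.7194 -0.3461  0.1021] sat 154.0 hue 26.0
px 173 168 r 16.2 area 234 top [0.6655 0.306  0.0778] meanxy [0.6637 0.3059 0.0738] sat 102.0 hue 64.0
px 321 178 r 10.1 area 371 top [ 0.6373 -0.1405  0.1035] meanxy [ 0.6377 -0.1411  0.1005] sat 18.0 hue 23.0
px 378 200 r 10.1 area 372 top [ 0.5734 -0.3139  0.1031] meanxy [ 0.5739 -0.315   0.1005] sat 18.5 hue 23.0
px 420 198 r 9.0 area 167 top [ 0.5851 -0.4513  0.0814] meanxy [ 0.5856 -0.4555  0.077 ] sat 35.0 hue 15.0
px 50 246 r 65.2 area 2085 top [0.4235 0.674  0.0915] meanxy [0.4201 0.6202 0.0897] sat 59.0 hue 18.0
px 487 254 r 58.2 area 6550 top [ 0.4103 -0.6578  0.0939] meanxy [ 0.4104 -0.6636  0.0907] sat 146.0 hue 15.0
px 172 216 r 8.7 area 101 top [0.5214 0.3027 0.0903] meanxy [0.5214 0.3033 0.0873] sat 26.0 hue 20.0
px 50 247 r 37.2 area 3716 top [0.4213 0.652
[... 1067 characters left out ...]
anxy [ 0.0781 -0.0189  0.1536] sat 30.0 hue 45.0
px 312 236 r 11.7 area 473 top [ 0.6347 -0.1483  0.0982] meanxy [ 0.634  -0.1495  0.0961] sat 14.0 hue 15.0
px 243 241 r 11.9 area 508 top [ 0.4572 -0.1657  0.0997] meanxy [ 0.4576 -0.1662  0.0975] sat 14.0 hue 15.0
px 294 284 r 13.4 area 646 top [ 0.5706 -0.3244  0.0986] meanxy [ 0.5707 -0.3219  0.0967] sat 13.0 hue 15.0
px 362 289 r 13.5 area 690 top [ 0.7178 -0.3506  0.1015] meanxy [ 0.7174 -0.3517  0.0996] sat 170.0 hue 23.0
px 306 341 r 12.2 area 269 top [ 0.5827 -0.4661  0.0777] meanxy [ 0.5832 -0.461   0.0747] sat 19.0 hue 140.0
px 215 414 r 89.1 area 6327 top [ 0.4075 -0.625   0.0905] meanxy [ 0.4164 -0.599   0.0889] sat 121.0 hue 14.0
```

View pics/dial0.png

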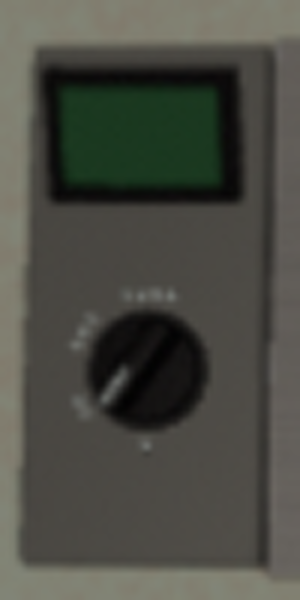

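The dial's pointer is lower-left, near the two-dot mark, at about 0.9 rad. The three dots are upper-left and the four dots straight up, so I need to turn it clockwise. Next I'll measure the bar and prepare the move arithmetic.

```bash
cat >> h.py <<'E'
def dial(c):
    P=cloud(c); Z=P[...,2]; k=np.zeros(Z.shape,bool); k[200:232,158:190]=1
    m=(k&(Z>.078)&(Z<.1)); Q=P[m][:,:2]
    r=cv2.minAreaRect((Q*1000).astype(np.float32)); w,V=np.linalg.eigh(np.cov(Q.T)); a=V[:,1]
    g=c["im"].max(2).astype(float); mid=Q.mean(0)
    wh=k&(Z>.05)&(g>110)&(np.hypot(P[...,0]-mid[0],P[...,1]-mid[1])<.028); wp=P[wh][:,:2].mean(0) if wh.any() else None
    if wp is not None and (wp-mid)@a<0: a=-a
    ang=np.arctan2(a[1],a[0]); print("bar rect",r,"mean",np.round(mid,4),"ptr",wp,wh.sum(),"dir",round(ang,3),"theta",round((np.pi-ang)%(2*np.pi),3),"ztop",np.median(Z[m]))
def go(x,y,z,yaw=None):
    o=bot.observe(); p=np.array(o["position"]); rpy=o["tool_rot"]
    from scipy.spatial.transform import Rotation as Ro
    R=Ro.from_euler("xyz",rpy).as_matrix(); d=R.T@(np.array([x,y,z])-p)/.2
    if yaw is None: rv=[0,0,0]
    else: rv=Ro.from_matrix(R.T@Ro.from_euler("xyz",[np.pi,0,yaw]).as_matrix()).as_rotvec()/(np.pi/2)
    print("d",np.round(d,3),"rv",np.round(rv,3),"rows",int(np.ceil(max(np.linalg.norm(d)*200/62.5,np.linalg.norm(rv)*90/10.7)))+1)
def st():
    o=bot.observe(); print({k:np.round(o[k],3).tolist() for k in("clock","position","tool_rot","force","grip_width","finger_force","qpos")})
E
python3 - <<'E'
from h import *
c=grab("top"); dial(c); c=grab("side"); P=cloud(c);Z=P[...,2];m=np.zeros(Z.shape,bool);m[150:178,245:275]=1;m&=(Z>.078)&(Z<.1);print(m.sum(),P[m].mean(0),P[m].max(0),P[m].min(0))
go(.45,-.35,.25,.387+0.6)
E
python3 -m inch '[[0,0,0,0,0,-0.2,0.5],[0,0,0,0,0,-0.2,0.5]]' 20; python3 -c "
from h import *
st();go(.45,-.4,.26,1.0)"
```

```text
bar rect ((522.5646362304688, 303.73834228515625), (15.646201133728027, 52.18125534057617), 54.5710563659668) mean [0.522  0.3027] ptr None 0 dir 2.531 theta 0.611 ztop 0.0880415446385534
45 [0.51907606 0.2959251  0.08312533] [0.54014259 0.3130398  0.08860169] [0.49674976 0.2789097  0.07816283]
d [ 1.424 -0.655 -0.009] rv [-0.    -0.    -0.382] rows 7
clock: 0.55
position: [0.2358, -0.5788, 0.2482]
tool_rot: [-3.141, -0.0, 0.706]
force: [0.4, 0.4, 1.2]
grip_width: 0.0517
finger_force: 0.0
{'clock': 0.55, 'position': [0.236, -0.579, 0.248], 'tool_rot': [-3.141, -0.0, 0.706], 'force': [0.367, 0.422, 1.194], 'grip_width': 0.052, 'finger_force': 0.0, 'qpos': [1.166, 0.523, -0.113, 1.597, 0.066, 1.026, 0.169]}
d [ 1.395  0.015 -0.059] rv [-0.    -0.    -0.187] rows 6
```

```bash
python3 -m inch '[[0.7,0.01,-0.05,0,0,-0.18,0.5],[0.7,0.01,-0.05,0,0,-0.18,0.5],[0.7,0.01,-0.05,0,0,-0.18,0.5],[0.7,0.01,-0.05,0,0,-0.18,0.5]]' >/dev/null; python3 - <<'E'
from h import *
st();go(.45,-.28,.26,1.3)
c=grab("top");P=cloud(c);Z=P[...,2];k=np.zeros(Z.shape,bool);k[162:250,197:284]=1;k&=abs(Z-.036)<.006
r=cv2.minAreaRect((P[k][:,:2]*1000).astype(np.float32));print("plate",r)
k=np.zeros(Z.shape,bool);k[162:250,150:197]=1;k&=abs(Z-.047)<.005
r=cv2.minAreaRect((P[k][:,:2]*1000).astype(np.float32));print("console",r)
E
```

```text
{'clock': 1.05, 'position': [0.345, -0.49, 0.258], 'tool_rot': [3.141, 0.0, 0.985], 'force': [-1.041, 0.039, 0.636], 'grip_width': 0.043, 'finger_force': 0.0, 'qpos': [1.004, 0.475, -0.207, 1.654, 0.11, 1.024, 0.176]}
d [ 1.165 -0.141 -0.008] rv [ 0.     0.    -0.201] rows 5
plate ((561.1356201171875, 103.39582824707031), (273.1641845703125, 270.62939453125), 0.5919829607009888)
console ((557.6710205078125, 302.73944091796875), (271.2310485839844, 131.13803100585938), 1.0245810747146606)
```

```bash
python3 -m inch '[[1,-0.1,0,0,0,-0.2,0.6],[1,-0.1,0,0,0,-0.2,0.6],[1,-0.1,0,0,0,-0.2,0.6],[1,-0.1,0,0,0,-0.2,0.6]]' >/dev/null; python3 -c "
from h import *
st();go(.47,-.13,.26,1.8)"
```

```text
{'clock': 1.6, 'position': [0.439, -0.311, 0.258], 'tool_rot': [3.141, -0.001, 1.3], 'force': [-0.591, -0.651, -0.682], 'grip_width': 0.051, 'finger_force': 0.0, 'qpos': [0.765, 0.388, -0.341, 1.806, 0.153, 0.973, 0.09]}
d [ 0.911 -0.093 -0.007] rv [ 0.    -0.    -0.318] rows 4
```

```bash
python3 -m inch '[[0.9,-0.1,0,0,0,-0.3,0.6],[0.9,-0.1,0,0,0,-0.3,0.6],[0.9,-0.1,0,0,0,-0.3,0.6],[0.9,-0.1,0,0,0,-0.3,0.6]]' >/dev/null; python3 -c "
from h import *
st();go(.5,.05,.26,2.2)"
```

```text
{'clock': 2.1, 'position': [0.468, -0.132, 0.258], 'tool_rot': [3.141, -0.0, 1.773], 'force': [0.164, -1.14, -0.187], 'grip_width': 0.051, 'finger_force': 0.0, 'qpos': [0.57, 0.324, -0.517, 1.925, 0.195, 0.942, 0.161]}
d [ 0.859  0.34  -0.007] rv [ 0.    -0.    -0.272] rows 4
```

```bash
python3 -m inch '[[0.86,0.34,0,0,0,-0.27,0.6],[0.86,0.34,0,0,0,-0.27,0.6],[0.86,0.34,0,0,0,-0.27,0.6],[0.86,0.34,0,0,0,-0.27,0.6],[0.86,0.34,0,0,0,-0.27,0.6]]' >/dev/null; python3 -c "
from h import *
st();go(.515,.2,.2,2.525)"
```

```text
{'clock': 2.725, 'position': [0.501, 0.046, 0.258], 'tool_rot': [-3.141, 0.0, 2.19], 'force': [0.542, -0.526, 0.268], 'grip_width': 0.052, 'finger_force': 0.0, 'qpos': [0.305, 0.377, -0.66, 1.88, 0.276, 0.977, 0.141]}
d [0.585 0.506 0.289] rv [-0.001  0.    -0.213] rows 4
```

```bash
python3 -m inch '[[0.58,0.5,0.3,0,0,-0.21,0.6],[0.58,0.5,0.3,0,0,-0.21,0.6],[0.58,0.5,0.3,0,0,-0.21,0.6],[0.58,0.5,0.3,0,0,-0.21,0.6],[0.58,0.5,0.3,0,0,-0.21,0.6]]' >/dev/null; python3 -c "
from h import *
st();go(.522,.303,.14,2.525)"
```

```text
{'clock': 3.35, 'position': [0.515, 0.199, 0.198], 'tool_rot': [-3.141, 0.001, 2.52], 'force': [0.6, -0.203, 0.454], 'grip_width': 0.051, 'finger_force': 0.0, 'qpos': [0.029, 0.549, -0.704, 1.819, 0.435, 0.934, 0.082]}
d [0.274 0.447 0.29 ] rv [-0.001  0.    -0.003] rows 3
```

```bash
python3 -m inch '[[0.274,0.447,0.29,0,0,0,0.6],[0.274,0.447,0.29,0,0,0,0.6],[0.274,0.447,0.29,0,0,0,0.6],[0.274,0.447,0.29,0,0,0,0.6],[0.274,0.447,0.29,0,0,0,0.6]]' 20 >/dev/null; python3 - <<'E'
from h import *
st();go(.522,.303,.075,2.525)
c=grab("side");save("s1.png",cv2.resize(c["im"][100:230,190:340],None,fx=4,fy=4,interpolation=2))
E
```

```text
{'clock': 3.975, 'position': [0.522, 0.303, 0.141], 'tool_rot': [3.141, 0.001, 2.52], 'force': [-0.108, 1.142, -0.665], 'grip_width': 0.051, 'finger_force': 0.0, 'qpos': [-0.189, 0.693, -0.65, 1.725, 0.518, 0.901, -0.108]}
d [-0.    -0.002  0.33 ] rv [ 0.     0.001 -0.003] rows 3
```

View pics/s1.png

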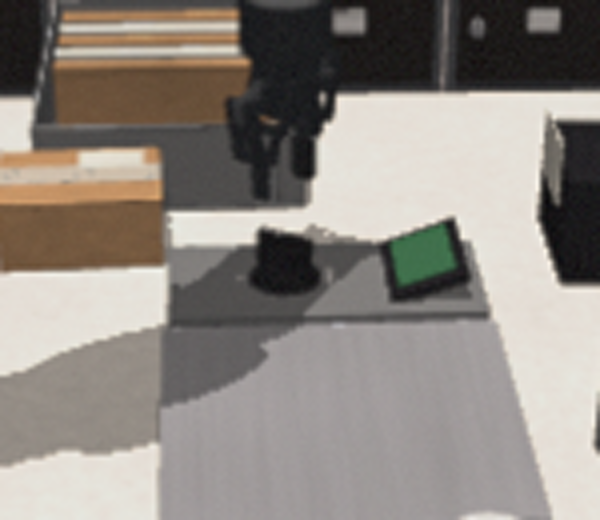

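The gripper hovers open over the dial in line with its bar (dial at crop (285,265)). I'll descend and pinch it.

```bash
python3 -m inch '[[0,0,0.1,0,0,0,0.6],[0,0,0.2,0,0,0,0.6],[0,0,0.27,0,0,0,0.6],[0,0,0.33,0,0,0,0.6],[0,0,0.33,0,0,0,0.6],[0,0,0.33,0,0,0,0.1],[0,0,0.33,0,0,0,0],[0,0,0.33,0,0,0,0],[0,0,0.33,0,0,0,0],[0,0,0.33,0,0,0,0],[0,0,0.33,0,0,0,0],[0,0,0.33,0,0,0,0]]' 30; python3 -c "
from h import *
st();go(.522,.303,.075,1.061)"
```

```text
clock: 5.52
position: [0.5198, 0.3036, 0.0747]
tool_rot: [-3.137, 0.0, 2.522]
force: [-12.9, -12.3, 15.8]
grip_width: 0.0138
finger_force: 31.2
{'clock': 5.525, 'position': [0.52, 0.304, 0.075], 'tool_rot': [-3.137, 0.0, 2.522], 'force': [-12.921, -12.33, 15.839], 'grip_width': 0.014, 'finger_force': 31.215, 'qpos': [-0.227, 0.78, -0.596, 1.758, 0.59, 0.794, -0.166]}
d [-0.011  0.004 -0.001] rv [-0.002  0.002  0.93 ] rows 9
```

```bash
python3 -m inch '[[0,-0.005,-0.01,0,0,0,0],[0,-0.01,-0.015,0,0,0,0],[0,-0.01,-0.015,0,0,0,0]]'; python3 -m inch '[[0,0,0,0,0,0.1,0],[0,0,0,0,0,0.2,0],[0,0,0,0,0,0.3,0]]'
```

```text
clock: 5.9
position: [0.5194, 0.3032, 0.0757]
tool_rot: [-3.14, -0.001, 2.523]
force: [6.4, 4.8, -34.7]
grip_width: 0.0135
finger_force: 30.5
clock: 6.28
position: [0.5201, 0.3039, 0.0758]
tool_rot: [3.141, -0.001, 2.047]
force: [13.3, 9.9, -42.4]
grip_width: 0.0133
finger_force: 29.6
```

```bash
python3 -m inch '[[0,0.005,0.01,0,0,0.1,0],[0,0.005,0.01,0,0,0.2,0],[0,0.005,0.01,0,0,0.3,0]]';  python3 -c "
from h import *
st();go(.522,.303,.075,1.061)"
```

```text
clock: 6.65
position: [0.5213, 0.3043, 0.0755]
tool_rot: [3.141, -0.001, 1.575]
force: [4.8, 0.5, -11.5]
grip_width: 0.0133
finger_force: 34.1
{'clock': 6.65, 'position': [0.521, 0.304, 0.076], 'tool_rot': [3.141, -0.001, 1.575], 'force': [4.813, 0.5, -11.478], 'grip_width': 0.013, 'finger_force': 34.108, 'qpos': [-0.377, 0.733, -0.365, 1.766, 0.376, 0.71, -0.94]}
d [-0.007  0.004  0.003] rv [ 0.001 -0.001  0.327] rows 4
```

```bash
python3 -m inch '[[0,0,0.004,0,0,0.1,0],[0,0,0.004,0,0,0.2,0],[0,0,0.004,0,0,0.3,0],[0,0,0.004,0,0,0.327,0],[0,0,0.004,0,0,0.327,0],[0,0,0.004,0,0,0.327,0]]';  python3 -m inch '[[0,0,0,0,0,0,0.6],[0,0,0,0,0,0,0.6],[0,0,-0.3,0,0,0,0.6],[0,0,-0.6,0,0,0,0.6],[0,0,-0.6,0,0,0,0.6]]'; python3 - <<'E'
from h import *
st();dial(grab("top"))
c=grab("side");save("s2.png",cv2.resize(c["im"][100:230,190:340],None,fx=4,fy=4,interpolation=2))
E
```

```text
clock: 7.4
position: [0.5224, 0.3041, 0.0755]
tool_rot: [3.139, -0.002, 1.066]
force: [8.2, -1.4, 1.1]
grip_width: 0.0139
finger_force: 35.5
clock: 8.02
position: [0.5222, 0.3055, 0.1991]
tool_rot: [3.138, -0.006, 1.067]
force: [0.4, 0.1, -0.9]
grip_width: 0.0514
finger_force: 0.0
{'clock': 8.025, 'position': [0.522, 0.305, 0.199], 'tool_rot': [3.138, -0.006, 1.067], 'force': [0.428, 0.132, -0.923], 'grip_width': 0.051, 'finger_force': 0.0, 'qpos': [-0.434, 0.552, -0.279, 1.699, 0.185, 0.91, -1.29]}
bar rect ((518.7896118164062, 291.9467468261719), (29.188385009765625, 12.195096015930176), 48.83140182495117) mean [0.5168 0.2909] ptr None 0 dir 0.907 theta 2.234 ztop 0.08816916573222541
```

```bash
python3 -c "
from h import *
go(.637,-.14,.2,.8)"; python3 -m inch '[[-0.85,0.85,0,0,0,0.1,0.2],[-0.85,0.85,0,0,0,0.1,0.0],[-0.85,0.85,0,0,0,0.1,0.0],[-0.85,0.85,0,0,0,0.1,0],[-0.85,0.85,0,0,0,0.1,0]]';python3 - <<'E'
from h import *
c=grab("top");dial(c)
save("d3.png",cv2.resize(c["im"][155:255,150:200],None,fx=5,fy=5,interpolation=2))
go(.637,-.14,.2,.8)
E
```

```text
d [-1.665  1.582 -0.026] rv [ 0.    -0.001  0.17 ] rows 9
clock: 8.75
position: [0.5877, 0.0685, 0.193]
tool_rot: [-3.141, 0.003, 0.904]
force: [-0.6, -0.1, 0.1]
grip_width: -0.0002
finger_force: 0.0
bar rect ((522.1983642578125, 303.22283935546875), (52.38296890258789, 14.222164154052734), 60.96207046508789) mean [0.5217 0.3021] ptr [0.5260943  0.31132243] 1 dir 1.071 theta 2.07 ztop 0.08840218670467252
d [-0.679  0.847 -0.034] rv [-0.001  0.001  0.068] rows 5
```

View pics/d3.png

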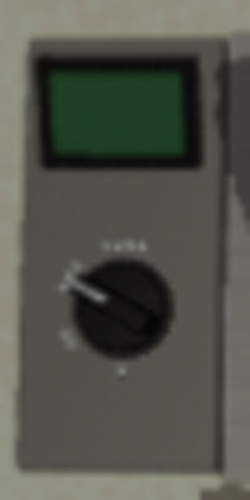

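The pointer, at crop (85,287), now sits on the three-dot group, about 2.08 rad, so zero is set. Next I move over tube A.

```bash
python3 -m inch '[[-0.68,0.85,0,0,0,0.07,0],[-0.68,0.85,0,0,0,0.07,0],[-0.68,0.85,0,0,0,0.07,0],[-0.68,0.85,0,0,0,0.07,0],[-0.68,0.85,0,0,0,0.07,0],[-0.68,0.85,0,0,0,0.07,0]]';python3 - <<'E'
from h import *
c=grab("side");[print(np.round(p,4)) for p,z in tubes(c,0)[4:]]
c=grab("top");[print(np.round(p,4)) for p,z in tubes(c,0)]
go(.637,-.141,.14)
E
```

```text
clock: 9.55
position: [0.6381, -0.1363, 0.1937]
tool_rot: [-3.14, -0.0, 0.802]
force: [-0.7, 0.3, -0.7]
grip_width: -0.0
finger_force: 0.0
[0.4145 0.6256 0.1226]
[0.8474 0.3644 0.1093]
[0.8096 0.0824 0.1347]
[ 0.0006 -0.0097  0.1557]
[ 0.6348 -0.1479  0.0979]
[ 0.4571 -0.1648  0.0999]
[ 0.5707 -0.3229  0.0987]
[ 0.7178 -0.3507  0.1015]
[ 0.5835 -0.4672  0.0774]
[ 0.4075 -0.625   0.0905]
[0.8362 0.4172 0.1147]
[0.8044 0.1256 0.1309]
[ 0.7182 -0.3447  0.1056]
[0.6686 0.3061 0.0778]
[ 0.5851 -0.4514  0.0812]
[0.4235 0.674  0.0914]
[ 0.4103 -0.6578  0.0939]
[0.4213 0.6524 0.128 ]
[0.5227 0.3009 0.0918]
[ 0.4603 -0.1518  0.1045]
[0.0745 0.0182 0.1494]
d [-0.021  0.012  0.271] rv [0 0 0] rows 2
```

```bash
python3 -m inch '[[-0.02,0.01,0.15,0,0,0,0],[-0.02,0.01,0.3,0,0,0,0],[-0.02,0.01,0.34,0,0,0,0],[-0.02,0.01,0.36,0,0,0,0],[-0.02,0.01,0.38,0,0,0,0],[-0.02,0.01,0.4,0,0,0,0]]' 25; python3 -m inch '[[0,0,0.01,0,0,0,0],[0,0,0.02,0,0,0,0],[0,0,0.03,0,0,0,0],[0,0,0.03,0,0,0,0]]'
```

```text
clock: 10.4
position: [0.6374, -0.1427, 0.1151]
tool_rot: [3.141, -0.001, 0.8]
force: [0.2, 0.1, 5.9]
grip_width: -0.0003
finger_force: 3.2
clock: 10.9
position: [0.6373, -0.1427, 0.1089]
tool_rot: [3.141, -0.001, 0.8]
force: [0.6, 0.9, 2.7]
grip_width: 0.0
finger_force: 1.4
```

```bash
python3 -m inch '[[0,0,0.01,0,0,0,0],[0,0,0.02,0,0,0,0],[0,0,0.03,0,0,0,0],[0,0,0.035,0,0,0,0],[0,0,0.035,0,0,0,0]]'; python3 -m inch '[[0,0,0.003,0,0,0,0],[0,0,0.003,0,0,0,0]]'
```

```text
clock: 11.52
position: [0.6373, -0.1427, 0.1021]
tool_rot: [3.141, -0.001, 0.8]
force: [-0.3, 0.7, 6.1]
grip_width: -0.0
finger_force: 3.3
clock: 11.78
position: [0.6374, -0.1427, 0.102]
tool_rot: [3.141, -0.001, 0.8]
force: [-2.7, 1.1, 14.9]
grip_width: -0.0
finger_force: 7.3
```

```bash
python3 -m inch '[[0,0,-0.15,0,0,0,0.5],[0,0,-0.2,0,0,0,1],[0,0,-0.2,0,0,0,1],[0,0,-0.2,0,0,0,1],[0,0,-0.2,0,0,0,1],[0,0,-0.05,0,0,0,1],[0,0,0.1,0,0,0,1],[0,0,0.2,0,0,0,1],[0,0,0.235,0,0,0,1],[0,0,0.235,0,0,0,1]]' 22; python3 -m inch '[[0,0,0,0,0,0,0.6],[0,0,0,0,0,0,0.5],[0,0,0,0,0,0,0.5],[0,0,0,0,0,0,0.5],[0,0,0,0,0,0,0.5]]' 22
```

```text
clock: 13.02
position: [0.637, -0.1427, 0.054]
tool_rot: [-3.141, 0.0, 0.8]
force: [-0.2, -0.3, 0.1]
grip_width: 0.0857
finger_force: 0.0
clock: 13.65
position: [0.6375, -0.1428, 0.0549]
tool_rot: [3.14, -0.001, 0.8]
force: [-0.6, -0.8, 7.4]
grip_width: 0.0634
finger_force: 23.7
```

```bash
python3 -m inch '[[0,0,-0.05,0,0,0,0.4],[0,0,-0.2,0,0,0,0.4],[0,0,-0.35,0,0,0,0.4],[0,0,-0.45,0,0,0,0.4],[0,0,-0.45,0,0,0,0.4]]'; python3 -c "
from h import *
go(.64,.01,.145,1.1);go(.64,.16,.145,1.1)"
```

```text
clock: 14.28
position: [0.6375, -0.1428, 0.1453]
tool_rot: [3.14, -0.001, 0.8]
force: [-0.2, 0.9, -3.6]
grip_width: 0.0633
finger_force: 25.2
d [ 0.557 -0.524  0.001] rv [ 0.001 -0.001 -0.191] rows 4
d [ 1.094e+00 -1.046e+00  1.000e-03] rv [ 0.001 -0.001 -0.191] rows 6
```

```bash
python3 -m inch '[[0.1,-0.1,0,0,0,-0.04,0.4],[0.25,-0.24,0,0,0,-0.08,0.4],[0.4,-0.38,0,0,0,-0.12,0.4],[0.55,-0.52,0,0,0,-0.19,0.4],[0.7,-0.67,0,0,0,-0.19,0.4],[0.85,-0.82,0,0,0,-0.19,0.4],[0.95,-0.92,0,0,0,-0.19,0.4],[1,-0.97,0,0,0,-0.19,0.4],[1,-0.97,0,0,0,-0.19,0.4]]'; python3 -c "
from h import *
go(.64,.16,.0915,1.1)"
```

```text
clock: 15.4
position: [0.6367, 0.1367, 0.1432]
tool_rot: [-3.141, 0.001, 1.1]
force: [0.8, -0.5, -2.1]
grip_width: 0.0636
finger_force: 25.2
d [ 0.112 -0.038  0.259] rv [-0.001  0.     0.   ] rows 2
```

```bash
python3 -m inch '[[0.06,-0.02,0.06,0,0,0,0.4],[0.11,-0.04,0.12,0,0,0,0.4],[0.11,-0.04,0.18,0,0,0,0.4],[0.11,-0.04,0.23,0,0,0,0.4],[0.11,-0.04,0.25,0,0,0,0.4],[0.11,-0.04,0.25,0,0,0,0.4]]'; python3 -m inch '[[0,0,0.006,0,0,0,0.4],[0,0,0.01,0,0,0,0.4],[0,0,0.01,0,0,0,0.4]]'
```

```text
clock: 16.15
position: [0.64, 0.1588, 0.0937]
tool_rot: [-3.141, 0.0, 1.098]
force: [0.7, -0.5, -1.4]
grip_width: 0.0635
finger_force: 25.2
clock: 16.52
position: [0.6401, 0.1592, 0.092]
tool_rot: [3.141, -0.0, 1.098]
force: [-0.3, 0.9, -1.9]
grip_width: 0.0632
finger_force: 25.2
```

```bash
python3 -m inch '[[0,0,0.005,0,0,0,0.4],[0,0,0.01,0,0,0,0.4],[0,0,0.01,0,0,0,0.4]]'
```

```text
clock: 16.9
position: [0.6401, 0.1592, 0.09]
tool_rot: [3.142, -0.0, 1.098]
force: [-1.5, 0.6, 0.0]
grip_width: 0.0635
finger_force: 25.3
```

```bash
python3 -m inch '[[0,0,0.003,0,0,0,0.4],[0,0,0.003,0,0,0,0.4]]'
```

```text
clock: 17.15
position: [0.6401, 0.1592, 0.0899]
tool_rot: [3.141, -0.0, 1.098]
force: [-4.0, -2.3, 9.3]
grip_width: 0.0633
finger_force: 26.3
```

Seated on the plate. I'll release, retreat, and head for tube C.

```bash
python3 -m inch '[[0,0,0,0,0,0,0.85],[0,0,0,0,0,0,1],[0,0,0,0,0,0,1],[0,0,0,0,0,0,1],[0,0,-0.15,0,0,0,1],[0,0,-0.35,0,0,0,1],[0,0,-0.55,0,0,0,1],[0,0,-0.55,0,0,0,1]]'; python3 -c "
from h import *
go(.46,-.158,.2,1.4)"
```

```text
clock: 18.15
position: [0.6413, 0.1596, 0.2025]
tool_rot: [3.138, -0.003, 1.098]
force: [-0.4, 0.6, -0.5]
grip_width: 0.0853
finger_force: 0.0
d [-1.827 -0.084  0.006] rv [ 0.003 -0.002 -0.192] rows 7
```

```bash
python3 -m inch '[[-0.9,-0.04,0,0,0,-0.1,0],[-0.9,-0.04,0,0,0,-0.1,0],[-0.9,-0.04,0,0,0,-0.1,0],[-0.9,-0.04,0,0,0,-0.1,0],[-0.9,-0.04,0,0,0,-0.1,0]]'; python3 - <<'E'
from h import *
c=grab("top");save("t4.png",c["im"]);[print(np.round(p,4)) for p,z in tubes(c,0)]
go(.46,-.158,.2,1.4)
E
```

```text
clock: 18.77
position: [0.5511, 0.0029, 0.199]
tool_rot: [-3.141, -0.0, 1.255]
force: [0.9, 0.6, -0.7]
grip_width: 0.0
finger_force: 0.0
[0.8369 0.4165 0.1149]
[0.8045 0.1256 0.1304]
[ 0.7183 -0.3449  0.1051]
[0.6386 0.1574 0.1246]
[0.6609 0.3058 0.0776]
[ 0.5733 -0.3139  0.1032]
[ 0.5837 -0.4531  0.0808]
[0.4232 0.6743 0.0914]
[ 0.4102 -0.6563  0.0939]
[0.4213 0.6525 0.1279]
[0.5235 0.3013 0.0915]
[ 0.4627 -0.1623  0.1052]
[0.0707 0.0486 0.1513]
d [-0.909 -0.184 -0.005] rv [-0.    -0.    -0.091] rows 4
```

View pics/t4.png

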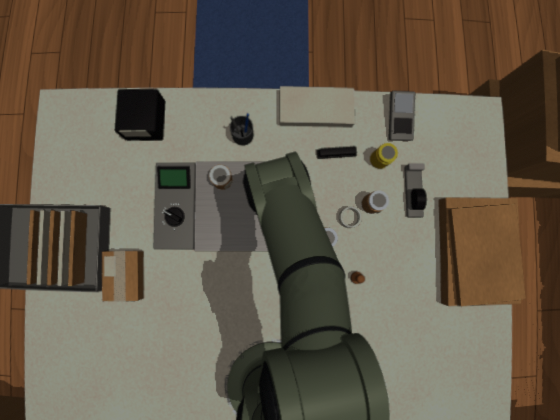

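Tube A stands upright on the plate at (219,176). The arm partly hides C at (330,237), and B at (376,202) is unchanged. On to C.

```bash
python3 -m inch '[[-0.91,-0.18,0,0,0,-0.09,0],[-0.91,-0.18,0,0,0,-0.09,0],[-0.91,-0.18,0,0,0,-0.09,0],[-0.91,-0.18,0,0,0,-0.09,0],[-0.91,-0.18,0,0,0,-0.09,0],[-0.91,-0.18,0,0,0,-0.09,0]]'; python3 - <<'E'
from h import *
c=grab("side");[print(np.round(p,4)) for p,z in tubes(c,0)[4:]]
go(.46,-.1585,.12,1.4)
E
```

```text
clock: 19.58
position: [0.4611, -0.1578, 0.1991]
tool_rot: [-3.142, -0.001, 1.399]
force: [-1.1, 0.1, -0.3]
grip_width: 0.0003
finger_force: 0.0
[0.3349 0.6237 0.1207]
[0.8402 0.4159 0.1098]
[0.6558 0.1213 0.1185]
[0.7657 0.0971 0.1357]
[ 0.0009 -0.0105  0.1562]
[ 0.4571 -0.1648  0.0998]
[ 0.5706 -0.3243  0.0986]
[ 0.7177 -0.3508  0.1017]
[ 0.5826 -0.4661  0.0777]
[ 0.4075 -0.625   0.0906]
d [-0.004 -0.005  0.396] rv [-0. -0. -0.] rows 3
```

```bash
python3 -m inch '[[0,-0.005,0.2,0,0,0,0],[0,-0.005,0.35,0,0,0,0],[0,-0.005,0.39,0,0,0,0],[0,-0.005,0.4,0,0,0,0],[0,-0.005,0.41,0,0,0,0],[0,-0.005,0.42,0,0,0,0],[0,-0.005,0.43,0,0,0,0],[0,-0.005,0.44,0,0,0,0],[0,-0.005,0.45,0,0,0,0],[0,-0.005,0.46,0,0,0,0],[0,-0.005,0.47,0,0,0,0],[0,-0.005,0.48,0,0,0,0],[0,-0.005,0.48,0,0,0,0]]'
```

```text
clock: 21.25
position: [0.4598, -0.1592, 0.1039]
tool_rot: [3.14, 0.0, 1.397]
force: [1.7, 0.4, 3.1]
grip_width: -0.0003
finger_force: 1.4
```

```bash
python3 -m inch '[[0,0,0.004,0,0,0,0],[0,0,0.004,0,0,0,0]]'
```

```text
clock: 21.5
position: [0.4598, -0.1592, 0.103]
tool_rot: [3.14, 0.0, 1.397]
force: [1.8, 0.3, 5.2]
grip_width: -0.0001
finger_force: 2.5
```

```bash
python3 -m inch '[[0,0,0.005,0,0,0,0],[0,0,0.005,0,0,0,0]]'; python3 -m inch '[[0,0,0.003,0,0,0,0],[0,0,0.003,0,0,0,0]]'
```

```text
clock: 21.75
position: [0.4598, -0.1592, 0.102]
tool_rot: [3.14, 0.0, 1.397]
force: [0.3, 0.2, 6.7]
grip_width: -0.0001
finger_force: 3.5
clock: 22.0
position: [0.4599, -0.1592, 0.1019]
tool_rot: [3.14, 0.0, 1.397]
force: [-3.3, 1.6, 20.2]
grip_width: 0.0004
finger_force: 10.2
```

```bash
python3 -m inch '[[0,0,-0.15,0,0,0,0.5],[0,0,-0.2,0,0,0,1],[0,0,-0.2,0,0,0,1],[0,0,-0.2,0,0,0,1],[0,0,-0.2,0,0,0,1],[0,0,-0.05,0,0,0,1],[0,0,0.1,0,0,0,1],[0,0,0.2,0,0,0,1],[0,0,0.24,0,0,0,1],[0,0,0.24,0,0,0,1]]' 22; python3 -m inch '[[0,0,0,0,0,0,0.6],[0,0,0,0,0,0,0.5],[0,0,0,0,0,0,0.5],[0,0,0,0,0,0,0.5],[0,0,0,0,0,0,0.5]]' 22
```

```text
clock: 23.25
position: [0.4591, -0.159, 0.0527]
tool_rot: [-3.141, -0.0, 1.397]
force: [-0.4, -0.8, 0.5]
grip_width: 0.0855
finger_force: 0.0
clock: 23.88
position: [0.4597, -0.1593, 0.0537]
tool_rot: [3.14, 0.0, 1.397]
force: [-0.8, 0.6, 8.2]
grip_width: 0.0635
finger_force: 23.3
```

```bash
python3 -m inch '[[0,0,-0.05,0,0,0,0.4],[0,0,-0.2,0,0,0,0.4],[0,0,-0.35,0,0,0,0.4],[0,0,-0.45,0,0,0,0.4],[0,0,-0.45,0,0,0,0.4]]'; python3 -c "
from h import *
go(.49,.16,.145,1.8)"
```

```text
clock: 24.5
position: [0.4599, -0.1595, 0.1445]
tool_rot: [3.139, 0.0, 1.396]
force: [-0.2, -0.4, -2.7]
grip_width: 0.0632
finger_force: 25.4
d [ 1.599 -0.129 -0.003] rv [ 0.002  0.001 -0.257] rows 7
```

```bash
python3 -m inch '[[0.15,-0.01,0,0,0,-0.03,0.4],[0.35,-0.03,0,0,0,-0.06,0.4],[0.55,-0.05,0,0,0,-0.1,0.4],[0.75,-0.06,0,0,0,-0.15,0.4],[0.9,-0.07,0,0,0,-0.18,0.4],[1,-0.08,0,0,0,-0.2,0.4],[1,-0.08,0,0,0,-0.2,0.4]]'; python3 -c "
from h import *
go(.49,.16,.145,1.8)"
```

```text
clock: 25.38
position: [0.478, 0.0416, 0.1426]
tool_rot: [-3.141, -0.0, 1.713]
force: [0.9, -0.2, -1.3]
grip_width: 0.0635
finger_force: 25.4
d [ 0.578  0.143 -0.012] rv [-0.    -0.    -0.056] rows 3
```

```bash
python3 -m inch '[[0.15,0.04,0,0,0,-0.02,0.4],[0.35,0.09,0,0,0,-0.05,0.4],[0.5,0.13,0,0,0,-0.05,0.4],[0.58,0.14,0,0,0,-0.05,0.4],[0.58,0.14,0.08,0,0,-0.05,0.4],[0.58,0.14,0.16,0,0,-0.05,0.4],[0.58,0.14,0.21,0,0,-0.05,0.4],[0.58,0.14,0.24,0,0,-0.05,0.4],[0.58,0.14,0.25,0,0,-0.05,0.4],[0.58,0.14,0.25,0,0,-0.05,0.4]]'
```

```text
clock: 26.62
position: [0.4898, 0.1594, 0.093]
tool_rot: [3.141, -0.0, 1.789]
force: [-0.0, -0.2, -2.2]
grip_width: 0.0637
finger_force: 25.4
```

```bash
python3 -m inch '[[0,0,0.01,0,0,0,0.4],[0,0,0.018,0,0,0,0.4],[0,0,0.02,0,0,0,0.4],[0,0,0.02,0,0,0,0.4]]'; python3 -m inch '[[0,0,0.003,0,0,0,0.4],[0,0,0.003,0,0,0,0.4]]'
```

```text
clock: 27.12
position: [0.4897, 0.1594, 0.0889]
tool_rot: [-3.142, -0.0, 1.79]
force: [-0.1, 0.4, -2.9]
grip_width: 0.0632
finger_force: 25.4
clock: 27.38
position: [0.4897, 0.1594, 0.0887]
tool_rot: [3.141, 0.0, 1.789]
force: [-2.7, -0.5, 8.1]
grip_width: 0.0635
finger_force: 26.4
```

Contact confirmed. I'll release, retreat, and go to B.

```bash
python3 -m inch '[[0,0,0,0,0,0,0.85],[0,0,0,0,0,0,1],[0,0,0,0,0,0,1],[0,0,0,0,0,0,1],[0,0,-0.15,0,0,0,1],[0,0,-0.35,0,0,0,1],[0,0,-0.55,0,0,0,1],[0,0,-0.55,0,0,0,1]]'; python3 - <<'E'
from h import *
c=grab("side");[print(np.round(p,4)) for p,z in tubes(c,0)[3:]]
go(.573,-.316,.2,.9);go(.52,-.03,.2,1.4)
E
```

```text
clock: 28.38
position: [0.4909, 0.1598, 0.2008]
tool_rot: [3.137, -0.0, 1.789]
force: [-0.6, -0.2, -0.6]
grip_width: 0.0851
finger_force: 0.0
[0.371  0.641  0.1226]
[0.8402 0.4159 0.1097]
[0.4995 0.5015 0.0857]
[0.6559 0.1215 0.1183]
[0.7659 0.0981 0.1349]
[0.4872 0.142  0.1187]
[ 0.0007 -0.0099  0.1558]
[ 0.5706 -0.3245  0.0987]
[ 0.7177 -0.351   0.1018]
[ 0.5835 -0.465   0.0779]
[ 0.4075 -0.625   0.0906]
d [-2.41  -0.111 -0.005] rv [ 0.001 -0.001  0.566] rows 9
d [-0.957 -0.06  -0.004] rv [ 0.001 -0.     0.248] rows 5
```

```bash
python3 -m inch '[[-0.96,-0.06,0,0,0,0.25,0],[-0.96,-0.06,0,0,0,0.25,0],[-0.96,-0.06,0,0,0,0.25,0],[-0.96,-0.06,0,0,0,0.25,0],[-0.96,-0.06,0,0,0,0.25,0]]'; python3 -c "
from h import *
go(.573,-.316,.2,.9);go(.56,-.22,.2,1.1)"
```

```text
clock: 29.05
position: [0.5192, -0.0307, 0.1973]
tool_rot: [-3.14, -0.0, 1.396]
force: [-0.2, 0.1, 0.2]
grip_width: 0.0003
finger_force: 0.0
d [-1.358  0.513 -0.014] rv [-0.001  0.     0.316] rows 6
d [-0.897  0.365 -0.014] rv [-0.001  0.     0.189] rows 5
```

```bash
python3 -m inch '[[-0.9,0.36,0,0,0,0.19,0],[-0.9,0.36,0,0,0,0.19,0],[-0.9,0.36,0,0,0,0.19,0],[-0.9,0.36,0,0,0,0.19,0],[-0.9,0.36,0,0,0,0.19,0]]'; python3 - <<'E'
from h import *
c=grab("side");[print(np.round(p,4)) for p,z in tubes(c,0)[3:]]
c=grab("top");[print(np.round(p,4)) for p,z in tubes(c,0)]
save("t5.png",c["im"])
go(.573,-.316,.14,.9)
E
```

```text
clock: 29.68
position: [0.5595, -0.219, 0.1976]
tool_rot: [-3.14, -0.001, 1.1]
force: [0.1, 0.3, -0.6]
grip_width: -0.0002
finger_force: 0.0
[-0.6017  1.0854  0.1553]
[0.4153 0.5981 0.1227]
[0.8401 0.4156 0.1099]
[0.7657 0.0972 0.1354]
[0.4872 0.1426 0.1183]
[0.6631 0.1204 0.1191]
[ 0.0009 -0.0103  0.1561]
[ 0.5706 -0.3245  0.0988]
[ 0.7178 -0.3508  0.1016]
[ 0.5825 -0.4672  0.0775]
[ 0.4075 -0.625   0.0906]
[0.8378 0.4189 0.1147]
[0.8045 0.1256 0.1304]
[ 0.7187 -0.3452  0.1053]
[0.6603 0.1391 0.1242]
[0.6656 0.306  0.0774]
[0.4232 0.6743 0.0913]
[ 0.4103 -0.6578  0.0939]
[0.4191 0.6197 0.1279]
[0.5235 0.3013 0.0917]
[0.4911 0.1585 0.1238]
[ 0.0644 -0.0136  0.1529]
d [-0.406  0.281  0.29 ] rv [-0.001 -0.     0.128] rows 3
```

View pics/t5.png

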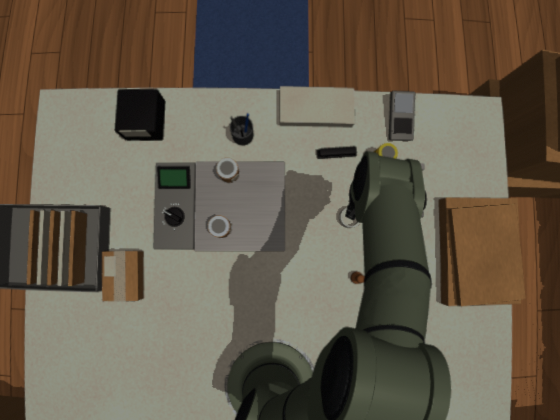

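Tube A has been knocked about 3 cm, to (227,169) or (0.660, 0.139), and it still stands fully on the plate. C is at (217,226) and the dial is unchanged. Next is B.

```bash
python3 -m inch '[[-0.2,0.14,0.05,0,0,0.06,0],[-0.41,0.28,0.15,0,0,0.13,0],[-0.41,0.28,0.29,0,0,0.13,0],[-0.41,0.28,0.29,0,0,0.13,0],[-0.41,0.28,0.29,0,0,0.13,0]]'; python3 -c "
from h import *
go(.573,-.316,.1025,.9)"
```

```text
clock: 30.4
position: [0.5728, -0.3174, 0.1415]
tool_rot: [3.141, -0.001, 0.896]
force: [0.4, 0.3, 0.3]
grip_width: 0.0001
finger_force: 0.0
d [ 0.006 -0.004  0.195] rv [ 0.    -0.    -0.002] rows 2
```

```bash
python3 -m inch '[[0,0,0.05,0,0,0,0],[0,0,0.1,0,0,0,0],[0,0,0.11,0,0,0,0],[0,0,0.12,0,0,0,0],[0,0,0.13,0,0,0,0],[0,0,0.14,0,0,0,0],[0,0,0.15,0,0,0,0],[0,0,0.16,0,0,0,0],[0,0,0.17,0,0,0,0],[0,0,0.18,0,0,0,0],[0,0,0.19,0,0,0,0],[0,0,0.195,0,0,0,0],[0,0,0.195,0,0,0,0]]'; python3 -m inch '[[0,0,0.003,0,0,0,0],[0,0,0.003,0,0,0,0]]'
```

```text
clock: 32.02
position: [0.5721, -0.319, 0.1021]
tool_rot: [3.141, -0.0, 0.894]
force: [-3.3, 2.1, 10.7]
grip_width: 0.0001
finger_force: 5.0
clock: 32.28
position: [0.5722, -0.3191, 0.102]
tool_rot: [3.141, -0.0, 0.894]
force: [-5.3, 3.0, 17.8]
grip_width: 0.0001
finger_force: 8.8
```

```bash
python3 -m inch '[[0,0,-0.15,0,0,0,0.5],[0,0,-0.2,0,0,0,1],[0,0,-0.2,0,0,0,1],[0,0,-0.2,0,0,0,1],[0,0,-0.2,0,0,0,1],[0,0,-0.05,0,0,0,1],[0,0,0.1,0,0,0,1],[0,0,0.2,0,0,0,1],[0,0,0.24,0,0,0,1],[0,0,0.24,0,0,0,1]]' 22; python3 -m inch '[[0,0,0,0,0,0,0.6],[0,0,0,0,0,0,0.5],[0,0,0,0,0,0,0.5],[0,0,0,0,0,0,0.5],[0,0,0,0,0,0,0.5]]' 22
```

```text
clock: 33.52
position: [0.5719, -0.3189, 0.0526]
tool_rot: [-3.141, 0.0, 0.894]
force: [0.0, -0.2, -0.6]
grip_width: 0.085
finger_force: 0.0
clock: 34.15
position: [0.5725, -0.3192, 0.0538]
tool_rot: [3.14, -0.0, 0.894]
force: [-0.4, 1.4, 7.7]
grip_width: 0.0636
finger_force: 23.6
```

```bash
python3 -m inch '[[0,0,-0.05,0,0,0,0.4],[0,0,-0.2,0,0,0,0.4],[0,0,-0.35,0,0,0,0.4],[0,0,-0.5,0,0,0,0.4],[0,0,-0.5,0,0,0,0.4]]'; python3 -c "
from h import *
go(.56,.025,.155,1.4)"
```

```text
clock: 34.78
position: [0.573, -0.3195, 0.1556]
tool_rot: [3.138, -0.001, 0.894]
force: [0.3, -0.2, -2.3]
grip_width: 0.0632
finger_force: 25.3
d [ 1.302 -1.129 -0.   ] rv [ 0.003  0.    -0.322] rows 7
```

```bash
python3 -m inch '[[0.15,-0.13,0,0,0,-0.04,0.4],[0.3,-0.26,0,0,0,-0.08,0.4],[0.45,-0.39,0,0,0,-0.12,0.4],[0.6,-0.52,0,0,0,-0.16,0.4],[0.75,-0.65,0,0,0,-0.2,0.4],[0.9,-0.78,0,0,0,-0.24,0.4],[1,-0.87,0,0,0,-0.28,0.4],[1,-0.87,0,0,0,-0.28,0.4]]'; python3 -c "
from h import *
go(.56,.025,.155,1.4)"
```

```text
clock: 35.78
position: [0.5614, -0.052, 0.1525]
tool_rot: [-3.141, -0.001, 1.338]
force: [1.0, -0.9, -1.6]
grip_width: 0.0631
finger_force: 25.3
d [ 0.373 -0.096 -0.012] rv [-0.    -0.    -0.039] rows 3
```

```bash
python3 -m inch '[[0.12,-0.03,0,0,0,-0.02,0.4],[0.28,-0.07,0,0,0,-0.04,0.4],[0.37,-0.1,0,0,0,-0.04,0.4],[0.37,-0.1,0.1,0,0,-0.04,0.4],[0.37,-0.1,0.18,0,0,-0.04,0.4],[0.37,-0.1,0.25,0,0,-0.04,0.4],[0.37,-0.1,0.28,0,0,-0.04,0.4],[0.37,-0.1,0.3,0,0,-0.04,0.4],[0.37,-0.1,0.31,0,0,-0.04,0.4],[0.37,-0.1,0.31,0,0,-0.04,0.4]]'
```

```text
clock: 37.02
position: [0.5595, 0.0226, 0.0909]
tool_rot: [3.141, -0.0, 1.397]
force: [-0.1, -0.1, -2.1]
grip_width: 0.0635
finger_force: 25.4
```

```bash
python3 -m inch '[[0,0,0.006,0,0,0,0.4],[0,0,0.01,0,0,0,0.4],[0,0,0.01,0,0,0,0.4]]'; python3 -m inch '[[0,0,0.003,0,0,0,0.4],[0,0,0.003,0,0,0,0.4]]'
```

```text
clock: 37.4
position: [0.5595, 0.0226, 0.0888]
tool_rot: [3.141, -0.0, 1.397]
force: [-1.4, -0.9, -0.2]
grip_width: 0.0633
finger_force: 25.5
clock: 37.65
position: [0.5595, 0.0226, 0.0887]
tool_rot: [3.141, 0.0, 1.397]
force: [-4.8, -1.0, 12.8]
grip_width: 0.0639
finger_force: 26.7
```

Tube B is seated. I'll release, rise, and turn toward the dial, using the flipped yaw for joint range.

```bash
python3 -m inch '[[0,0,0,0,0,0,0.85],[0,0,0,0,0,0,1],[0,0,0,0,0,0,1],[0,0,0,0,0,0,1],[0,0,-0.15,0,0,0,1],[0,0,-0.35,0,0,0,1],[0,0,-0.6,0,0,0,1],[0,0,-0.6,0,0,0,1]]'; python3 -m inch '[[-0.6,0,0,0,0,-0.9,0.6],[-0.6,0,0,0,0,-0.9,0.6],[-0.6,0,0,0,0,-0.9,0.6],[-0.6,0,0,0,0,-0.9,0.6],[-0.6,0,0,0,0,-0.9,0.6],[-0.6,0,0,0,0,-0.9,0.6],[-0.6,0,0,0,0,-0.9,0.6],[-0.6,0,0,0,0,-0.9,0.6],[-0.6,0,0,0,0,-0.9,0.6],[-0.6,0,0,0,0,-0.9,0.6]]'; python3 - <<'E'
from h import *
st()
c=grab("top");[print(np.round(p,4)) for p,z in tubes(c,0)]
dial(c)
save("t6.png",c["im"]);s=grab("side");save("s6.png",cv2.resize(s["im"][120:300,190:400],None,fx=3,fy=3,interpolation=2))
go(.522,.303,.21,4.21)
E
```

```text
clock: 38.65
position: [0.561, 0.0228, 0.2116]
tool_rot: [3.136, -0.001, 1.396]
force: [0.2, -0.9, -0.2]
grip_width: 0.0852
finger_force: 0.0
clock: 39.9
position: [0.5385, -0.0956, 0.2078]
tool_rot: [3.142, -0.0, 2.807]
force: [-0.2, -0.2, -0.5]
grip_width: 0.0514
finger_force: 0.0
{'clock': 39.9, 'position': [0.539, -0.096, 0.208], 'tool_rot': [3.142, -0.0, 2.807], 'force': [-0.196, -0.171, -0.512], 'grip_width': 0.051, 'finger_force': 0.0, 'qpos': [0.523, 0.509, -0.625, 1.825, 0.365, 0.925, 0.972]}
[0.8361 0.4172 0.1148]
[0.804  0.1255 0.1322]
[ 0.7183 -0.3449  0.1052]
[0.6603 0.1389 0.1243]
[0.6687 0.3062 0.0771]
[ 0.5851 -0.4513  0.0812]
[0.5599 0.0268 0.1243]
[0.4235 0.674  0.0913]
[ 0.4092 -0.6582  0.0939]
[0.4213 0.6524 0.128 ]
[0.5225 0.302  0.0903]
[0.4911 0.1585 0.1243]
[ 0.0643 -0.022   0.1526]
bar rect ((521.91943359375, 302.90203857421875), (52.60332489013672, 13.966547012329102), 61.17867660522461) mean [0.5219 0.3026] ptr [0.52577908 0.3104422 ] 1 dir 1.062 theta 2.079 ztop 0.08763189476275962
d [ 0.73   1.856 -0.01 ] rv [ 0.    -0.    -0.892] rows 9
```

View pics/t6.png

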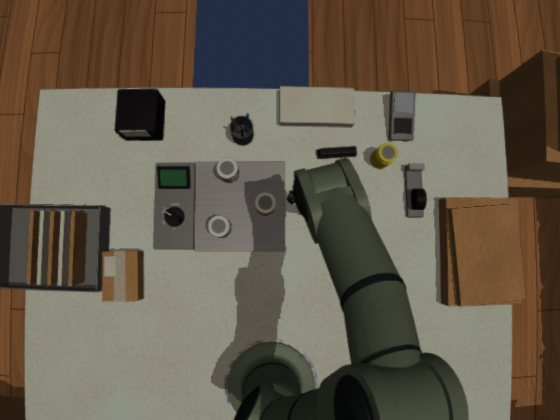

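View pics/s6.png

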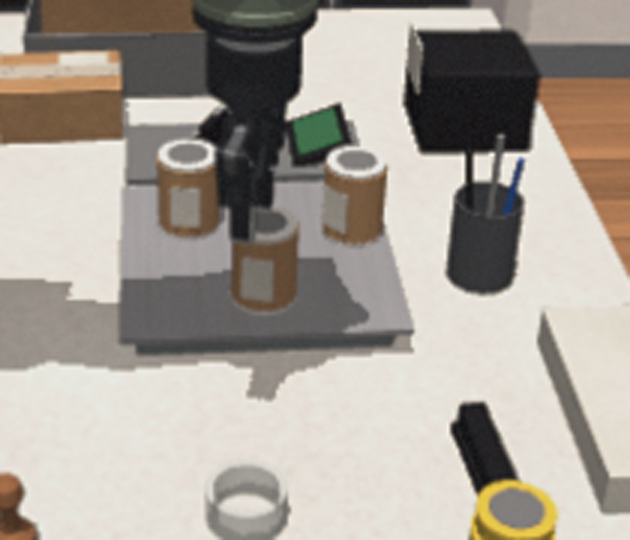

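All three tubes stand on the plate: (227,169), (217,226) and (265,203) in the top view. Their tops are equal at 0.124, so the caps are home; the dial is still at zero. Now print.

```bash
python3 -m inch '[[0.37,0.93,0,0,0,-0.45,0.6],[0.37,0.93,0,0,0,-0.45,0.6],[0.37,0.93,0,0,0,-0.45,0.6],[0.37,0.93,0,0,0,-0.45,0.6],[0.37,0.93,0,0,0,-0.45,0.6],[0.37,0.93,0,0,0,-0.45,0.6]]'; python3 -c "
from h import *
go(.522,.303,.19,4.21)"
```

```text
clock: 40.75
position: [0.5293, 0.1032, 0.208]
tool_rot: [-3.141, -0.0, -2.771]
force: [0.5, 0.0, -0.3]
grip_width: 0.0514
finger_force: 0.0
d [-0.328  0.945  0.089] rv [-0.    -0.    -0.444] rows 5
```

```bash
python3 -m inch '[[-0.33,0.945,0,0,0,-0.444,0.6],[-0.33,0.945,0,0,0,-0.444,0.6],[-0.33,0.945,0,0,0,-0.444,0.6],[-0.33,0.945,0,0,0,-0.444,0.6],[-0.33,0.945,0,0,0,-0.444,0.6],[-0.33,0.945,0,0,0,-0.444,0.6],[-0.33,0.945,0,0,0,-0.444,0.6]]'; python3 -c "
from h import *
go(.5222,.3035,.0755,4.21);st()"
```

```text
clock: 41.62
position: [0.5218, 0.3029, 0.2082]
tool_rot: [-3.141, -0.0, -2.073]
force: [-0.5, -0.0, -0.5]
grip_width: 0.0511
finger_force: 0.0
d [-0.004  0.     0.664] rv [-0. -0.  0.] rows 4
{'clock': 41.625, 'position': [0.522, 0.303, 0.208], 'tool_rot': [-3.141, -0.0, -2.073], 'force': [-0.466, -0.031, -0.545], 'grip_width': 0.051, 'finger_force': 0.0, 'qpos': [-0.009, 0.7, -0.954, 1.666, 0.627, 1.111, 1.496]}
```

```bash
python3 -m inch '[[0,0,0.2,0,0,0,0.6],[0,0,0.4,0,0,0,0.6],[0,0,0.55,0,0,0,0.6],[0,0,0.62,0,0,0,0.6],[0,0,0.655,0,0,0,0.6],[0,0,0.655,0,0,0,0.6],[0,0,0.655,0,0,0,0.1],[0,0,0.655,0,0,0,0],[0,0,0.655,0,0,0,0],[0,0,0.655,0,0,0,0],[0,0,0.655,0,0,0,0],[0,0,0.655,0,0,0,0]]' 30; python3 -c "
from h import *
go(.522,.303,.075,3.156);st()"
```

```text
clock: 43.12
position: [0.5224, 0.3042, 0.078]
tool_rot: [-3.14, 0.001, -2.069]
force: [4.9, -3.4, 6.1]
grip_width: 0.0135
finger_force: 32.6
d [ 0.006 -0.001  0.015] rv [-0.001  0.001  0.674] rows 7
{'clock': 43.125, 'position': [0.522, 0.304, 0.078], 'tool_rot': [-3.14, 0.001, -2.069], 'force': [4.937, -3.373, 6.122], 'grip_width': 0.014, 'finger_force': 32.644, 'qpos': [-0.08, 0.856, -0.838, 1.747, 0.792, 0.911, 1.378]}
```

```bash
python3 -m inch '[[0,0,0,0,0,0.1,0],[0,0,0,0,0,0.2,0],[0,0,0,0,0,0.3,0],[0,0,0,0,0,0.4,0],[0,0,0,0,0,0.4,0]]'; python3 -c "
from h import *
go(.522,.303,.075,3.16);st()"
```

```text
clock: 43.75
position: [0.5234, 0.3033, 0.078]
tool_rot: [-3.139, 0.003, -2.701]
force: [10.4, -6.5, 4.9]
grip_width: 0.0132
finger_force: 32.2
d [0.007 0.002 0.015] rv [-0.001  0.002  0.269] rows 4
{'clock': 43.75, 'position': [0.523, 0.303, 0.078], 'tool_rot': [-3.139, 0.003, -2.701], 'force': [10.421, -6.537, 4.878], 'grip_width': 0.013, 'finger_force': 32.232, 'qpos': [-0.159, 0.807, -0.702, 1.751, 0.681, 0.841, 0.829]}
```

```bash
python3 -m inch '[[0,0,0,0,0,0.1,0],[0,0,0,0,0,0.2,0],[0,0,0,0,0,0.27,0],[0,0,0,0,0,0.27,0],[0,0,0,0,0,0.27,0]]';  python3 -m inch '[[0,0,0,0,0,0,0.6],[0,0,0,0,0,0,0.6],[0,0,-0.3,0,0,0,0.6],[0,0,-0.6,0,0,0,0.6],[0,0,-0.6,0,0,0,0.6]]'; python3 -c "
from h import *
go(.5,0,.2,2.5)"
```

```text
clock: 44.38
position: [0.5236, 0.3023, 0.078]
tool_rot: [-3.139, 0.004, -3.123]
force: [11.4, -12.1, 7.0]
grip_width: 0.0131
finger_force: 32.6
clock: 45.0
position: [0.5223, 0.306, 0.2015]
tool_rot: [3.138, 0.006, -3.121]
force: [-0.2, -1.2, -1.8]
grip_width: 0.0514
finger_force: 0.0
d [ 1.440e-01 -1.527e+00  1.000e-03] rv [0.003 0.003 0.422] rows 6
```

```bash
python3 -m inch '[[0.07,-1,-0.05,0,0,0.2,0.6],[0.07,-1,-0.05,0,0,0.2,0.6],[0.07,-1,-0.05,0,0,0.2,0.6],[0.07,-1,-0.05,0,0,0.2,0.6],[0.07,-1,-0.05,0,0,0.2,0.6]]'; python3 -m inch '[[0,-0.9,0,0,0,0.1,0.6],[0,-0.9,0,0,0,0.1,0.6],[0,-0.9,0,0,0,0.1,0.6],[0,-0.9,0,0,0,0.1,0.6],[0,-0.9,0,0,0,0.1,0.6],[0,-0.9,0,0,0,0.1,0.6]]';python3 - <<'E'
from h import *
st();c=grab("top");dial(c);[print(np.round(p,4)) for p,z in tubes(c,0)]
save("t7.png",cv2.resize(c["im"][140:290,140:340],None,fx=4,fy=4,interpolation=2))
E
```

```text
clock: 45.62
position: [0.5113, 0.1038, 0.207]
tool_rot: [3.142, -0.0, 2.847]
force: [0.2, 0.7, -0.1]
grip_width: 0.051
finger_force: 0.0
clock: 46.38
position: [0.4598, -0.0662, 0.207]
tool_rot: [3.141, -0.0, 2.694]
force: [-0.5, 0.3, -1.1]
grip_width: 0.0515
finger_force: 0.0
{'clock': 46.375, 'position': [0.46, -0.066, 0.207], 'tool_rot': [3.141, -0.0, 2.694], 'force': [-0.475, 0.257, -1.12], 'grip_width': 0.051, 'finger_force': 0.0, 'qpos': [0.505, 0.378, -0.611, 2.028, 0.292, 0.82, 0.849]}
bar rect ((521.6929321289062, 303.974853515625), (15.959064483642578, 51.02518844604492), 89.84381103515625) mean [0.5206 0.3027] ptr None 0 dir 3.127 theta 0.015 ztop 0.08755494391533522
[0.8377 0.4189 0.1147]
[0.8033 0.1257 0.1294]
[ 0.7179 -0.3446  0.1054]
[0.6603 0.1391 0.1243]
[0.6671 0.3061 0.0775]
[ 0.5847 -0.4527  0.0817]
[0.5602 0.0268 0.124 ]
[0.4232 0.6732 0.0935]
[ 0.4103 -0.6578  0.0939]
[0.5213 0.3026 0.0907]
[0.4191 0.6198 0.1277]
[0.4911 0.1585 0.124 ]
[0.3405 0.4605 0.0754]
[ 0.0616 -0.022   0.153 ]
```

View pics/t7.png

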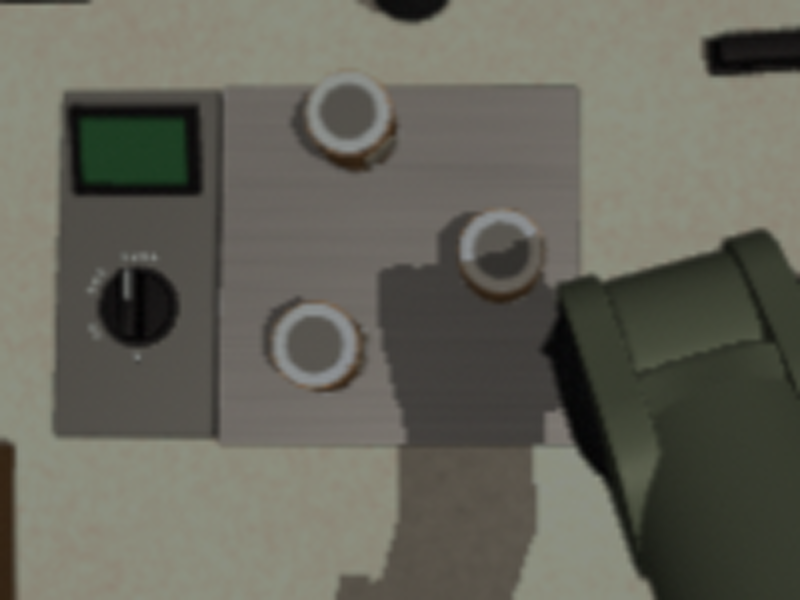

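The pointer, at crop (128,285), is on the four dots, about 3.15 rad. All three tubes are upright on the plate and the arm is clear, so I'm handing in.

```bash
python3 -c "
from workcell import bot
print(bot.job_done())"
```

```text
the job is handed in; nothing more can be done
None
```

The job is handed in, with no verdict shown: I zeroed the empty scale, pushed home the caps of all three tubes present, stood them upright on the plate, and turned the dial to print; one tube was knocked about 3 cm along the way but stayed fully on the plate.

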